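# Meter two chocolate balls from a gate hopper

### The arm

A 7-joint arm with a two-finger parallel gripper is mounted at the origin on a cart in front of the work surface, level with it; the furniture and walls round the work are solid. World frame = base frame: x ahead of the robot, y to its left, z up, the work surface at z = 0. Lengths are in mm, angles in degrees, forces in N, time in s.
With the tool pointing down it reaches from about 400 to 875 mm from the base axis. Payload 4.4 kg.
Tool frame: the origin (TCP) lies between the finger pads; the fingertips stand 11 mm ahead of it and the grasp point (between the pads) lies 8 mm behind it; z points along the fingers, y is the line along which they close (so a half turn about z gives the same grasp; the last joint's range is limited). The gripper opens to 85 mm and grips with 20 to 120 N. Pads are 22 mm wide; open, the fingers measure 114 mm over their backs; the gripper's body (76 mm by 85 mm) begins 54 mm behind the grasp point. The pads swing forward as they close: fully open they stand 13 mm farther back than shut.
Start: joints at [60.974, 36.005, 2.206, 86.941, -1.547, 57.084, -1.146], TCP at [277.359, -587.869, 242.313] pointing down, gripper open.
Joint ranges: [-175.42, 175.42], [-21.48, 121.26], [-71.46, 75.88], [10.55, 141.38], [-63.04, 243.04], [13.31, 113.54], [-168.57, 168.57]. Speed limits (degrees/s): [147.25, 147.25, 180, 180, 180, 180, 180].

### API

Orientations are given as [roll, pitch, yaw] about the fixed x, y, z axes, in that order (R = Rz(yaw) Ry(pitch) Rx(roll)).
In Python, from plant import bot gives the robot as it stands.
- The arm moves only by the tool jog_arm, never from a script. Its argument "commands" is a list of rows, each a list of 5 numbers: the opening, from 0 (shut) to 1 (fully open), then the shift along the world's x, y, z normalised to -1 to 1, where 1 is 100 cm, then the turn about the world's z normalised to -1 to 1, where 1 is 60 degrees. A call has 1 to 8 rows; each row shifts and turns the commanded pose from where the row before left it; what a row does not reach is not made up. A row lasts 1/12 s, in which the tool goes at most 41.7 mm and 7.16 degrees, less where a joint would pass 70% of its speed; a pose out of reach is approached as far as the arm can. A call with a number of a shift or a turn outside -1 to 1 is refused whole. A call with a gripper value outside its range is refused whole. The fingers move at their own pace and stop on an object; the grip force is fixed at half the most. Time passes only in rows, so rows that do not move let the fingers close. It gives the time, the measured TCP pose, the force, the opening and the grip force at its end, in the units of the state.
- bot.read_state(): the state, without advancing time (a new reading comes with each control period).
- bot.snapshot(name): name is "side" or "top"; returns a dict with "frame" (480x640x3 uint8, blue, green, red), "fx", "fy", "cx", "cy" (pixels), "position" and "rotation" of the camera in the world. Camera axes: x right, y down, z forward; pixel columns grow to the right and rows downward; lengths in mm; the calibration is good to about 2 mm. A picture is of the moment at which its call begins. There is no depth.
- bot.close_job(): hands the job in; it is judged then, once.
The state is a dict: "t": time; "joint_positions": joint angles; "qd": joint speeds; "joint_efforts": joint torques, N m; "position": TCP position; "orientation": TCP orientation; "wrist_force": force on the tool from outside, world axes, zero at the start; "wrist_torque": the same for the moment, N m; "gripper_width": opening from 0.0 (shut) to 1.0 (fully open); "grasp_force": force on a finger pad.
Only numpy, scipy, OpenCV 4.12 (cv2) and the standard library are available. Lean on these libraries where they do the work, as an engineer would, in place of code of your own. Each camera call takes 0.05 s, during which the arm holds its last target. There are 200 camera calls.

### The job

Let exactly two of the four brown chocolate balls out of their dispenser into the white bowl under it: slide that dispenser's bottom gate half open by its black handle, and when two balls have dropped push the gate fully closed again and let go. The other two brown balls must stay in the hopper; leave the bowl where it stands and the green balls' dispenser closed.

Things in the scene. Friction and masses are not known exactly. Their poses are not given: they have to be found in the camera images.
- brown_dispenser: Pale wood stand fixed to the worktop with a white, clear-fronted open hopper of brown balls, 131 mm long, top 157 mm up: four chambers in a row along y, 32 mm between centres, 3 mm walls, one ball in each. Origin on the worktop below the hopper's middle; z up; y points to the gate's handle, roughly to the robot's left (yaw within 0.3 rad). Wall cabinets hang 0.46 m above the worktop beyond world x = 0.57.
- brown_gate (a joint): Travel (m) of its steel bottom gate, the floor of all chambers, 90 mm above the worktop: 0 closed (stop), 0.140 fully out. Opening along the stand's +y it clears the chambers from the end away from the handle. A ball drops once the gate has cleared its full width: at about 0.026, 0.058, 0.090 and 0.122; so half open (0.070) lets out two. 2 N friction; stays where left.
- brown_grip (a point): Grip point on the upright black handle post of the brown gate, 150 mm above the worktop; axes as the stand's. Post 14 mm (x) by 16 mm (y), from 94 to 166 mm above the worktop. Moves with the gate: with it closed, 110 mm along +y from the stand's origin, 45 mm clear of the hopper's end. Both x sides are free: grip it from above, fingers closing along x, and slide it along y.
- brown_bowl: White ceramic bowl, loose under the brown balls' hopper on the stand's 6 mm foot: 140 mm across the rim, 50 mm high; origin at the centre of its underside, z up.
- brown_ball1: First brown chocolate ball, 24 mm across; origin at its centre. It lies in the chamber farthest from the handle.
- brown_ball2: Second brown chocolate ball, 24 mm across; origin at its centre. It lies in the second chamber from the end away from the handle.
- brown_ball3: Third brown chocolate ball, 24 mm across; origin at its centre. It lies in the third chamber and must stay there.
- brown_ball4: Fourth brown chocolate ball, 24 mm across; origin at its centre. It lies in the chamber next to the handle and must stay there.
- green_gate (a joint): Travel in m of the gate of the other, equal dispenser, which holds green balls over a blue bowl; 0 = closed. Leave it closed. Either dispenser may stand on the left.

How it is judged (in metres and radians):
On the way:
1. with the gate part open, brown balls 1 and 2 lie in the white bowl and balls 3 and 4 are still in the hopper (horizontal distance between each of brown_ball1, brown_ball2 and brown_bowl below 0.066 m and z of brown_ball1 in the frame of brown_bowl between 0 and 0.045 m and z of brown_ball2 in the frame of brown_bowl between 0 and 0.045 m and height (world z) of each of brown_ball3, brown_ball4 above 0.092 m and value of joint brown_gate above 0.02 m), for 0.1 s.
At the end, for the whole second after the job is handed in: Brown balls 1 and 2 lie in the white bowl (centres within 66 mm of its middle and under 45 mm above its underside), balls 3 and 4 are still in the hopper (centres more than 92 mm above the worktop), and the brown gate is closed to within 10 mm (horizontal distance between each of brown_ball1, brown_ball2 and brown_bowl below 0.066 m and z of brown_ball1 in the frame of brown_bowl between 0 and 0.045 m and z of brown_ball2 in the frame of brown_bowl between 0 and 0.045 m and height (world z) of each of brown_ball3, brown_ball4 above 0.092 m and value of joint brown_gate below 0.01 m); the robot touches nothing.
It fails at once if the green balls' gate was moved more than 10 mm (value of joint green_gate above 0.01 m).
It fails at once if the white bowl was shifted more than 30 mm (distance of brown_bowl from where it was at the start of the episode above 0.03 m).
It also fails if it takes over 32 s, if anything falls off the work surface, if the arm or the gripper's body presses on something with over 40 N, if the wrist force passes 120 N, or if a joint passes its speed limit or range.

## Working session

There is one attempt and no reset: what is moved stays moved. The work goes in short steps, Python scripts to look and compute and a tool call to move; the robot and the scene stay as the last step left them, time stands still between calls to the robot, and variables do not carry over. Pictures are saved under pics/ and viewed, at most 10 in all, crops included, and the job is handed in when it is done.

Besides the shell and the picture viewer there is one more tool, called after ">>>" in YAML: its name, and indented under it one key for each argument. jog_arm: Moves the arm, as the interface text tells. Scaled input: -1 to 1 covers 100 cm each way for a shift and 60 degrees each way for a turn. Its arguments: {"type":"object","properties":{"commands":{"type":"array","items":{"type":"array","items":{"type":"number"}}}},"required":["commands"]}

```bash
mkdir -p pics; cat > h.py <<'E'
import numpy as np, cv2
from plant import bot
def snap(n,f):
    s=bot.snapshot(n); cv2.imwrite(f'pics/{f}.png',s['frame']); return s
def ray(s,u,v,z):
    R=np.array(s['rotation']);p=np.array(s['position'])
    d=R@np.array([(u-s['cx'])/s['fx'],(v-s['cy'])/s['fy'],1]); return p+d*(z-p[2])/d[2]
def proj(s,P):
    c=np.array(s['rotation']).T@(np.array(P)-s['position']); return s['fx']*c[0]/c[2]+s['cx'],s['fy']*c[1]/c[2]+s['cy']
E
python3 - <<'E'
from h import *
import pickle
d={}
for n in('top','side'):
    d[n]=snap(n,n+'0'); print(n,{k:v for k,v in d[n].items() if k!='frame'})
pickle.dump(d,open('s.pkl','wb')); print(bot.read_state())
E
```

```text
top {'fx': 502.43166504176, 'fy': 502.43166504176, 'cx': 314.65998806287513, 'cy': 234.98414990288802, 'position': array([ 385.28041019,   29.71930374, 1178.28867728]), 'rotation': array([-174.72158459,    1.20065989,  -89.72105662])}
side {'fx': 468.361206506864, 'fy': 468.361206506864, 'cx': 322.72911937416825, 'cy': 237.93141461041574, 'position': array([ 552.83088818, -836.10887989,  469.69110821]), 'rotation': array([-112.37615612,   -0.33886487,    4.8007031 ])}
{'t': 0.1, 'joint_positions': array([60.97535917, 36.05438439,  2.20221378, 86.99008972, -1.54784514,
       57.08493315, -1.14757095]), 'qd': array([ 0.03639254, -0.10361775,  0.00621432, -0.11369262,  0.01201184,
       -0.0064186 ,  0.06293897]), 'joint_efforts': array([ 2.24110045e-03, -5.64530253e+01,  1.23007771e+00, -1.93975192e+01,
        1.12542347e-02,  5.38740322e-03,  1.59446762e-05]), 'position': array([ 277.1193283 , -587.36147408,  241.47319237]), 'orientation': array([-1.79900239e+02,  4.10852061e-05,  2.52528730e+01]), 'wrist_force': array([0.38162206, 0.75240285, 0.02036469]), 'wrist_torque': array([-0.00350264,  0.02468362,  0.01066842]), 'grasp_force': 0.0, 'gripper_width': 1.0037136185683884}
```

View pics/top0.png

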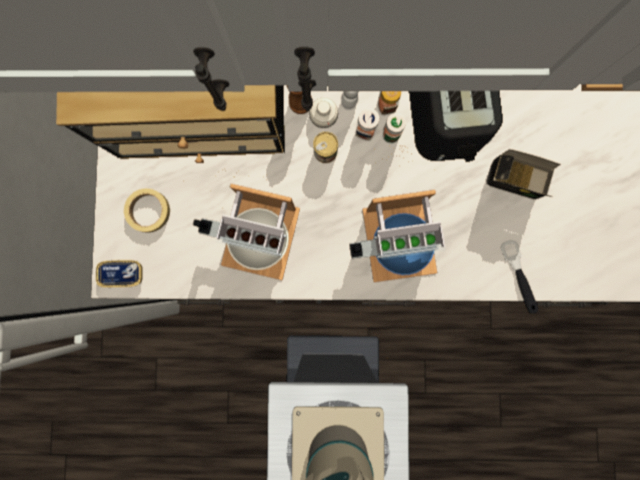

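View pics/side0.png

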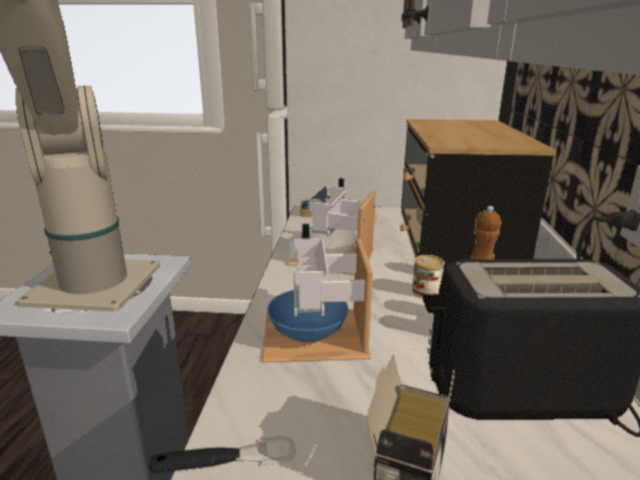

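The brown dispenser is on the left: its handle is at about (203,227) in the top view, with the hopper running from (222,228) to (284,246). The green handle is at (357,250). I'll enlarge the brown one.

```bash
cat > h2.py <<'E'
E
python3 - <<'E'
import re
t=open('h.py').read()
t=t.replace("    s=bot.snapshot(n);","    s=bot.snapshot(n); s['rotation']=Rotation.from_euler('xyz',s['rotation'],degrees=True).as_matrix();").replace("from plant","from scipy.spatial.transform import Rotation\nfrom plant")
open('h.py','w').write(t)
from h import *
import pickle
d=pickle.load(open('s.pkl','rb'))
for k in d: d[k]['rotation']=Rotation.from_euler('xyz',d[k]['rotation'],degrees=True).as_matrix()
pickle.dump(d,open('s.pkl','wb'))
s=d['top']; f=s['frame']
cv2.imwrite('pics/c.png',cv2.resize(f[175:285,185:305],None,fx=5,fy=5,interpolation=cv2.INTER_CUBIC))
print(ray(s,203,227,166),ray(s,235,236,157),ray(s,282,246,157))
# brown balls
b=f[225:255,222:285].astype(int); m=((b.sum(2)<150)).astype(np.uint8)
n,l,st,c=cv2.connectedComponentsWithStats(m)
for i in range(1,n):
    if st[i,4]>15:
        u,v=c[i]+[222,225]; print(st[i,4],u,v,ray(s,u,v,104))
E
```

```text
[494.37947605 278.89467913 166.        ] [476.98170109 214.77198761 157.        ] [456.78157303 118.12904099 157.        ]
59 230.59322033898306 231.94915254237287 [490.48313365 234.08377757 104.        ]
63 245.06349206349205 235.74603174603175 [482.35445358 202.63469459 104.        ]
69 259.536231884058 239.0 [475.41884179 171.28001502 104.        ]
71 273.4507042253521 242.42253521126761 [468.13284028 141.19818247 104.        ]
```

View pics/c.png

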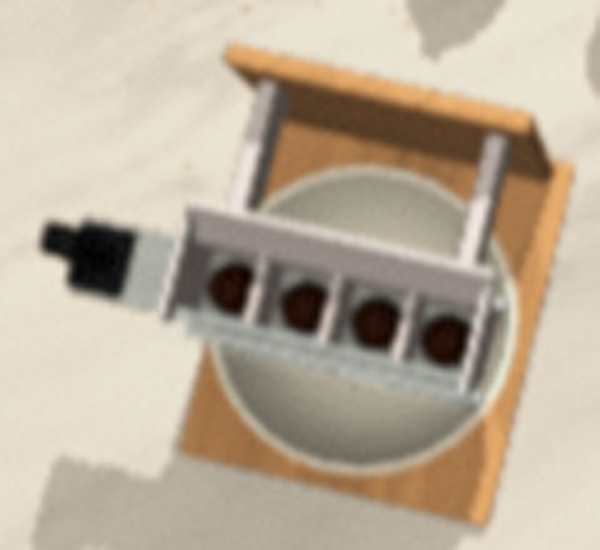

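The four balls lie in a line with about 32 mm spacing, as they should. That gives a stand yaw of about -13.5°, an origin near (479,187) and a grip point near (504,293.5). The post top, at about pixel (196,222), agrees with this. The tool yaw should be about 76.5°. I'll move there now.

>>> jog_arm:
  commands:
    - [1,0.009,0.035,0.004,0.034]
    - [1,0.009,0.035,0.004,0.034]
    - [1,0.009,0.035,0.004,0.034]
    - [1,0.009,0.035,0.004,0.034]
    - [1,0.009,0.035,0.004,0.034]
    - [1,0.009,0.035,0.004,0.034]
    - [1,0.009,0.035,0.004,0.034]
    - [1,0.009,0.035,0.004,0.034]

```text
t: 0.77
position: [349.3, -306.0, 274.3]
orientation: [-180.0, 0.0, 41.7]
wrist_force: [1.8, 0.2, -0.4]
gripper_width: 0.999
grasp_force: 0.0
```

>>> jog_arm:
  commands:
    - [1,0.01,0.035,0,0.034]
    - [1,0.01,0.035,0,0.034]
    - [1,0.01,0.035,0,0.034]
    - [1,0.01,0.035,0,0.034]
    - [1,0.01,0.035,0,0.034]
    - [1,0.01,0.035,0,0.034]
    - [1,0.01,0.035,0,0.034]
    - [1,0.01,0.035,0,0.034]

```text
t: 1.43
position: [429.3, -26.2, 274.3]
orientation: [-180.0, 0.0, 58.0]
wrist_force: [0.8, -0.7, -0.4]
gripper_width: 0.996
grasp_force: 0.0
```

>>> jog_arm:
  commands:
    - [1,0.009,0.035,0,0.034]
    - [1,0.009,0.035,0,0.034]
    - [1,0.009,0.035,0,0.034]
    - [1,0.009,0.035,0,0.034]
    - [1,0.009,0.035,0,0.034]
    - [1,0.009,0.035,0,0.034]
    - [1,0.009,0.035,0,0.034]
    - [1,0.009,0.035,0,0.034]

```text
t: 2.1
position: [501.3, 253.7, 274.0]
orientation: [-180.0, 0.0, 74.3]
wrist_force: [1.2, 0.1, 0.3]
gripper_width: 1.005
grasp_force: 0.0
```

>>> jog_arm:
  commands:
    - [1,0.003,0.025,0,0.037]
    - [1,0,0.015,0,0]
    - [1,0,0,-0.035,0]
    - [1,0,0,-0.035,0]
    - [1,0,0,0,0]

```text
t: 2.52
position: [500.5, 288.6, 198.3]
orientation: [-179.5, 0.6, 76.4]
wrist_force: [-0.9, -1.2, -0.3]
gripper_width: 1.001
grasp_force: 0.0
```

```bash
python3 - <<'E'
from h import *
a=snap('top','t1');b=snap('side','s1')
p=bot.read_state()['position'];print(p)
for s in(a,b): print(proj(s,[504,293.5,166]),proj(s,p))
x=cv2.resize(a['frame'][150:270,120:270],None,fx=4,fy=4);y=cv2.resize(b['frame'][120:270,250:420],(400,480)) if 0 else cv2.resize(b['frame'][130:250,270:320],(200,480))
cv2.imwrite('pics/j1.png',np.hstack([x,y]))
E
```

```text
[503.72634402 290.83044403 203.74947564]
(np.float64(195.9908846953131), np.float64(222.28946277370565)) (np.float64(192.4165516884776), np.float64(220.1795326315591))
(np.float64(340.5212238667746), np.float64(177.79000472461055)) (np.float64(340.6710190023531), np.float64(163.01969886929857))
```

View pics/j1.png

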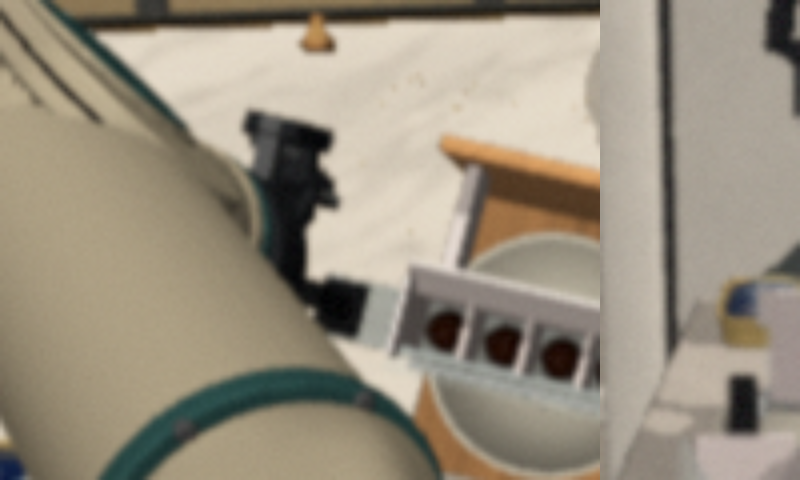

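The projected post top matches the handle in both views: side (340,178), top (196,222). Next I descend and grip.

>>> jog_arm:
  commands:
    - [1,0,0.002,-0.02,0]
    - [1,0,0,-0.02,0]
    - [1,0,0,-0.02,0]
    - [1,0,0,0,0]
    - [0,0,0,0,0]
    - [0,0,0,0,0]
    - [0,0,0,0,0]
    - [0,0,0,0,0]

```text
t: 3.28
position: [505.3, 294.6, 146.0]
orientation: [179.9, -0.1, 76.4]
wrist_force: [-0.9, -0.3, -0.5]
gripper_width: 0.451
grasp_force: 0.0
```

>>> jog_arm:
  commands:
    - [0,0,0,0,0]
    - [0,0,0,0,0]
    - [0,0,0,0,0]
    - [0,0,0,0,0]

```text
t: 3.62
position: [504.8, 294.3, 145.1]
orientation: [179.9, -0.0, 76.4]
wrist_force: [-0.6, -1.3, 6.3]
gripper_width: 0.153
grasp_force: 58.4
```

Gripped: the opening reads 13 mm on a 14 mm post. Now I slide the gate about 70 mm along (0.234,0.972).

>>> jog_arm:
  commands:
    - [0,0.0023,0.0097,0,0]
    - [0,0.0023,0.0097,0,0]
    - [0,0.0023,0.0097,0,0]
    - [0,0.0023,0.0097,0,0]
    - [0,0.0023,0.0097,0,0]
    - [0,0.0023,0.0097,0,0]
    - [0,0.0026,0.0097,0,0]
    - [0,0,0,0,0]

```text
t: 4.28
position: [521.3, 364.7, 145.2]
orientation: [179.9, -0.2, 76.5]
wrist_force: [0.5, 2.5, 6.4]
gripper_width: 0.152
grasp_force: 59.4
```

>>> jog_arm:
  commands:
    - [0,0,0,0,0]
    - [0,0,0,0,0]
    - [0,0,0,0,0]
    - [0,0,0,0,0]
    - [0,0,0,0,0]
    - [0,0,0,0,0]

```text
t: 4.78
position: [520.9, 363.2, 145.2]
orientation: [180.0, -0.2, 76.5]
wrist_force: [-1.0, 2.3, 3.9]
gripper_width: 0.152
grasp_force: 59.4
```

```bash
python3 - <<'E'
from h import *
a=snap('top','t2');print(bot.read_state()['position'])
cv2.imwrite('pics/t2c.png',cv2.resize(a['frame'][175:285,165:305],None,fx=5,fy=5,interpolation=cv2.INTER_CUBIC))
E
```

```text
[520.95359888 363.27323443 145.17409344]
```

View pics/t2c.png

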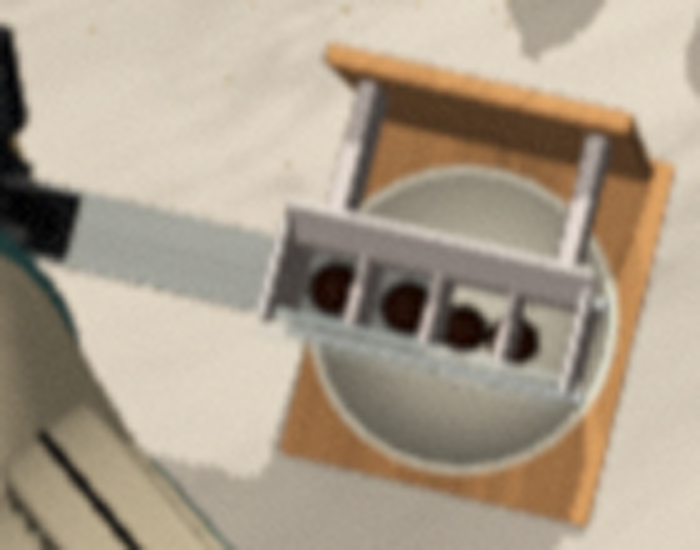

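Balls 1 and 2 now lie in the bowl (crop about (463,327) and (515,340)). Balls 3 and 4 are still on the gate. I'll close it.

>>> jog_arm:
  commands:
    - [0,-0.0023,-0.0097,0,0]
    - [0,-0.0023,-0.0097,0,0]
    - [0,-0.0023,-0.0097,0,0]
    - [0,-0.0023,-0.0097,0,0]
    - [0,-0.0023,-0.0097,0,0]
    - [0,-0.0023,-0.0097,0,0]
    - [0,-0.0023,-0.0095,0,0]
    - [0,0,0,0,0]

```text
t: 5.5
position: [504.8, 294.2, 145.1]
orientation: [179.9, -0.2, 76.4]
wrist_force: [-0.2, 2.4, 5.6]
gripper_width: 0.15
grasp_force: 60.8
```

>>> jog_arm:
  commands:
    - [0,0,0,0,0]
    - [0,0,0,0,0]
    - [0,0,0,0,0]
    - [0,0,0,0,0]

```text
t: 5.83
position: [504.8, 294.3, 145.1]
orientation: [180.0, -0.0, 76.4]
wrist_force: [-0.3, -0.2, 9.2]
gripper_width: 0.155
grasp_force: 61.1
```

Back at the closed position; now release and lift off.

>>> jog_arm:
  commands:
    - [1,0,0,0,0]
    - [1,0,0,0,0]
    - [1,0,0,0,0]
    - [1,0,0,0,0]
    - [1,0,0,0,0]
    - [1,0,0,0,0]
    - [1,0,0,0,0]
    - [1,0,0,0,0]

```text
t: 6.5
position: [504.6, 294.3, 144.2]
orientation: [-180.0, 0.0, 76.4]
wrist_force: [0.3, 0.6, 0.5]
gripper_width: 0.998
grasp_force: 0.0
```

>>> jog_arm:
  commands:
    - [1,0,0,0.025,0]
    - [1,0,0,0.03,0]
    - [1,0,0,0.03,0]
    - [1,0,0,0.03,0]
    - [1,0,0,0,0]
    - [1,0,0,0,0]
    - [1,0,0,0,0]
    - [1,0,0,0,0]

```text
t: 7.17
position: [503.9, 293.7, 258.0]
orientation: [-179.9, 0.1, 76.4]
wrist_force: [-0.9, 0.0, -0.7]
gripper_width: 0.994
grasp_force: 0.0
```

```bash
python3 - <<'E'
from h import *
a=snap('top','t3');s=bot.read_state();print(s['position'],s['gripper_width'],s['wrist_force'])
cv2.imwrite('pics/t3c.png',cv2.resize(a['frame'][175:285,165:305],None,fx=5,fy=5,interpolation=cv2.INTER_CUBIC))
E
```

```text
[503.91798448 293.72359613 257.86028452] 1.0005435108113871 [-0.01379608 -0.08050699 -0.06055781]
```

View pics/t3c.png

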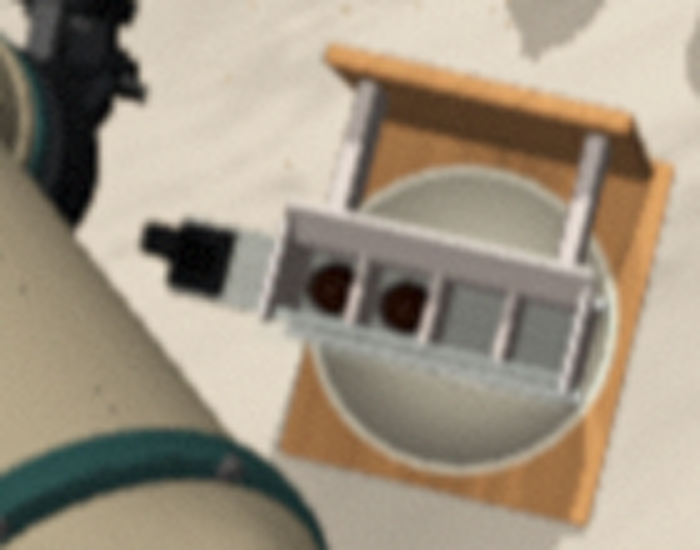

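The gate is closed, with the handle back at its starting place (crop (155,240)). Balls 3 and 4 are in the hopper, the bowl has not moved, and the gripper is clear.

```bash
python3 -c "
from plant import bot
print(bot.close_job())"
```

```text
the job is handed in; nothing more can be done
None
```

I let two brown balls drop into the white bowl, closed the gate again and released it. The other two stayed in the hopper, and I handed the job in at about 7 s; no verdict came back.

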